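# Close the paint shaker and set its timer dial to the mark

### The arm

A 6-joint arm with a two-finger parallel gripper is mounted at the origin on the work surface. World frame = base frame: x ahead of the robot, y to its left, z up, the work surface at z = 0. Lengths are in mm, angles in rad, forces in N, time in s.
With the tool pointing down it reaches from about 275 to 750 mm from the base axis. Payload 10.2 kg.
Tool frame: the origin (TCP) lies between the finger pads; the fingertips stand 8 mm ahead of it and the grasp point (between the pads) lies 11 mm behind it; z points along the fingers, y is the line along which they close (so a half turn about z gives the same grasp; the last joint's range is limited). The gripper opens to 85 mm and grips with 20 to 120 N. Pads are 22 mm wide; open, the fingers measure 114 mm over their backs; the gripper's body (76 mm by 85 mm) begins 54 mm behind the grasp point. The pads swing forward as they close: fully open they stand 13 mm farther back than shut.
Start: joints at [-1.461, 0.313, 1.498, -0, 1.331, -0.223], TCP at [171.5, -496.204, 204.794] pointing down, gripper open.
Joint ranges: [-2.94, 2.94], [-0.97, 2.17], [0.19, 2.56], [-1.23, 4.37], [0.02, 3.11], [-2.88, 2.88]. Speed limits (rad/s): [2.39, 2.39, 3.01, 3.14, 3.14, 3.14].

### API

Orientations are given as a unit quaternion [w, x, y, z].
In Python, from rig import * gives the robot as it stands.
- The arm moves only by the shell command python3 -m handwheel 'ROWS' [FORCE]. ROWS is JSON, a list that holds one entry, the list of rows, each a list of 7 numbers: the shift along the world's x, y, z in mm, then the turn, a rotation vector about the world's x, y, z in degrees, then the opening, from -1 (shut) to 1 (fully open). A call has 1 to 8 rows; each row shifts and turns the commanded pose from where the row before left it; what a row does not reach is not made up. A row lasts 1/8 s, in which the tool goes at most 62.5 mm and 10.7 degrees, less where a joint would pass 70% of its speed; a pose out of reach is approached as far as the arm can. A call is refused whole if a number of a shift passes 62.5 or a number of a turn 10.7, either way. A call with a gripper value outside its range is refused whole. The fingers move at their own pace and stop on an object; FORCE is the grip in N (left out, the last holds). Time passes only in rows, so rows that do not move let the fingers close. It gives the time, the measured TCP pose, the force, the opening and the grip force at its end, in the units of the state.
- sense(): the state, without advancing time (a new reading comes with each control period).
- capture(name): name is "scene" or "top"; returns a dict with "image" (420x560x3 uint8, red, green, blue), "fx", "fy", "cx", "cy" (pixels), "dist_coeffs" ([k1, k2, p1, p2, k3] as OpenCV has them; the pictures are not rectified), "rvec" (rotation vector, rad) and "tvec" (3), from world to camera coordinates, as OpenCV has them. Camera axes: x right, y down, z forward; pixel columns grow to the right and rows downward; lengths in mm; the calibration is good to about 2 mm. A picture is of the moment at which its call begins. There is no depth.
- finish_job(): hands the job in; it is judged then, once.
The state is a dict: "time_s": time; "joints": joint angles; "dq": joint speeds; "tau": joint torques, N m; "eef_pos": TCP position; "ee_rot": TCP orientation; "force": force on the tool from outside, world axes, zero at the start; "wrist_torque": the same for the moment, N m; "grip_width": opening from 0.0 (shut) to 1.0 (fully open); "grip_force": force on a finger pad.
Only numpy, scipy, OpenCV 4.12 (cv2) and the standard library are available. Lean on these libraries where they do the work, as an engineer would, in place of code of your own. Each camera call takes 0.05 s, during which the arm holds its last target. There are 200 camera calls.

### The job

The tin of paint is loaded in the bench shaker. Lower the shaker's lid gently until it is fully shut, then turn the timer dial on the sloping console until its white pointer line stands at the middle of the orange mark, and let go. Leave the red tin, the white bucket and the mallet where they are.

Things in the scene. Friction and masses are not known exactly. Their poses are not given: they have to be found in the camera images.
- shaker: Fixed paint shaker, 180 mm deep (x), 330 wide (y). Origin on the table under it; x points to its back, y to its left. Right half (y -170 to -10 mm): grey console, face sloping up to the back at 25 degrees, from 75 mm high (x -90) to 140 (x 50); its normal leans 25 degrees to -x, the robot's side. Left half (y -10 to 160): blue open well, rim 150 mm high, holding a tin, top at 130 mm.
- lid (a joint): Angle of the lid (rad): 0 = fully shut (level on the rim, a hard stop), grows as it opens, at most 1.6. A yellow frame with a clear pane, 180 x 170 x 10 mm, 0.35 kg, hinged on the far (+x) rim of the well. Its stiff hinge holds it at any angle; about 1 to 4 N at the bar moves it down.
- lid_hinge (a point): Middle of the lid's hinge line: 90 mm behind and 75 mm left of the shaker's origin, 150 mm high. The hinge line runs along the shaker's y.
- lid_bar (a point): Middle of the lid's dark round bar handle, 14 mm thick, 120 mm long along the shaker's y, on a leg at each end, 28 mm of free space between bar and lid. With the lid shut it lies 145 mm in front of the hinge line and 45 mm higher; it swings with the lid.
- dial (a joint): Angle of the timer dial (rad), grows clockwise as seen looking at the console face, from 0 to 4.2 (stops). At 0 the pointer points straight down the slope (to the front). The dial moves with light friction (0.08 N m), both ways, and stays where it is left.
- dial_centre (a point): Grip point on the dial's axis. Black disc, 92 mm across, 8 thick, on the sloping face, with a grip bar 76 mm long, 18 thick; bar top 44 mm, this point 32 mm above the disc's underside. z: dial axis, out of the face; x: along the bar, away from its pointer end (turns with the dial). A white line on one half of the bar's top, its end and the disc is the pointer.
- dial_pointer (a point): Pointer end of the dial: at its edge, 48 mm from the axis, level with the disc's top, on the white line (the dial_centre's -x side). Turns with the dial.
- mark_point (a point): Inner edge of the orange mark, middle of its width, at the same radius (48 mm) and level as dial_pointer: the two coincide when the dial is set. The mark is an orange tab 12 mm wide, 24 mm long on the console face just outside the dial; its place round the dial differs each time and it is not to be moved.
- mark (a joint): Angle of the orange mark round the dial, on the same scale and zero as the dial's angle: the dial is set when both are equal.
- red_tin: Red-labelled closed tin, 90 mm across, 110 mm tall, standing near one side of the shaker. Origin at the middle of its underside.
- bucket: White lidded bucket, 134 mm across at the top, 125 mm tall, standing near the shaker's other side. Origin at the middle of its underside.
- mallet: Mallet with a wooden handle and a black rubber head, 260 mm long, lying on the table to the left of the shaker. Origin at its middle, x along it towards the head.

How it is judged (in metres and radians):
On the way, in this order (a step that is already met when the one before it is completed fails the run):
1. the lid is fully shut (value of joint lid below 0.06 rad), for 0.2 s.
2. with the lid shut, the dial's pointer is turned to the orange mark (value of joint lid below 0.06 rad and distance between dial_pointer and mark_point below 0.005 m), for 0.2 s.
At the end, for the whole second after the job is handed in: The lid is shut (within 0.06 rad), the dial's pointer is within 5 mm (about 6 degrees) of the middle of the orange mark and at rest, and the red tin, bucket and mallet are within 30 mm of where they stood (all of step 2 and velocity of joint dial between -0.05 and 0.05 rad/s and distance of each of red_tin, bucket, mallet from where it was at the start of the episode below 0.03 m); the robot touches nothing.
It fails at once if the lid is slammed (closing faster than 2.5 rad/s) (velocity of joint lid below -2.5 rad/s).
It fails at once if the red tin, the bucket or the mallet is moved more than 30 mm (distance of any of red_tin, bucket, mallet from where it was at the start of the episode above 0.03 m).
It also fails if it takes over 67 s, if anything falls off the work surface, if the arm or the gripper's body presses on something with over 40 N, if the wrist force passes 120 N, or if a joint passes its speed limit or range.

## Working session

There is one attempt and no reset: what is moved stays moved. The work goes in short steps, Python scripts to look and compute and a shell command to move; the robot and the scene stay as the last step left them, time stands still between calls to the robot, and variables do not carry over. Pictures are saved under pics/ and viewed, at most 10 in all, crops included, and the job is handed in when it is done.

```bash
mkdir -p pics; ls; python3 - <<'E'
from rig import *
import cv2,numpy as np
for n in("scene","top"):
    c=capture(n); cv2.imwrite(f"pics/{n}0.png",c["image"][:,:,::-1])
    R=cv2.Rodrigues(np.array(c["rvec"],float))[0]
    print(n,c["fx"],c["cx"],c["cy"],c["dist_coeffs"],(-R.T@np.array(c["tvec"]).ravel()).round(),R.round(2).tolist())
print(sense())
E
```

```text
pics
scene 464.37285730733913 281.8471074538142 213.18506469449488 [0.00116083 0.         0.         0.         0.        ] [ 482. 1138. 1080.] [[-1.0, -0.06, -0.01], [-0.03, 0.67, -0.74], [0.05, -0.74, -0.67]]
top 537.5638371525878 276.8920086771431 207.76206352819375 [-0.14760968  0.          0.          0.          0.        ] [ 461.   66. 1761.] [[-0.02, -1.0, -0.02], [-1.0, 0.02, -0.05], [0.05, 0.02, -1.0]]
{'time_s': 0.1, 'joints': array([-1.46136020e+00,  3.13394551e-01,  1.49832554e+00, -1.74542873e-05,
        1.33098562e+00, -2.23413005e-01]), 'dq': array([ 8.59507048e-05, -1.25590639e-03, -2.20958370e-03,  5.37382622e-04,
        4.67744360e-04,  7.26828331e-05]), 'tau': array([ 2.21467388e-03, -4.12899041e+01, -2.60142106e+01, -2.40067720e-04,
        2.97475577e-03, -2.86787656e-05]), 'eef_pos': array([ 171.48722929, -495.94602455,  204.30544679]), 'ee_rot': array([-5.56107353e-04,  9.86182869e-01,  1.65659405e-01,  2.32360161e-05]), 'force': array([ 0.23851956, -0.51187497,  0.50864042]), 'wrist_torque': array([ 0.03101265, -0.02489048, -0.02883219]), 'grip_force': 0.0, 'grip_width': 0.9992446083686372}
```

View pics/scene0.png

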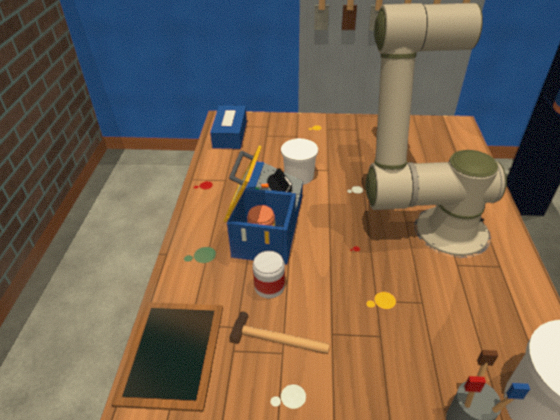

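View pics/top0.png

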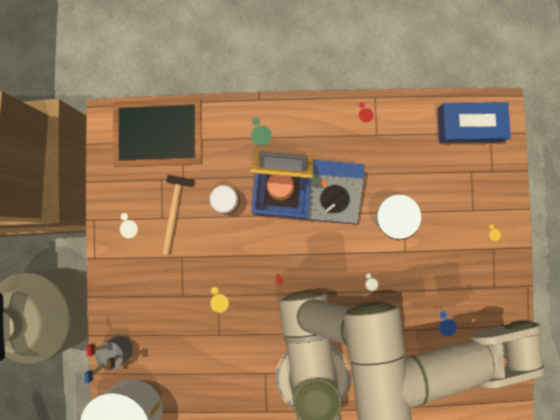

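Scene: the shaker is at about (265,210) with its yellow lid standing open around (245,185). Red tin (269,275), bucket (299,160), mallet (280,335). Top: well at about (282,195), dial (334,199) with its pointer toward the lower left, an orange patch near (320,183), lid bar near (284,162), bucket (399,216), red tin (224,199). I'll enlarge both.

```bash
python3 - <<'E'
import cv2,numpy as np
a=cv2.imread("pics/top0.png")[145:230,240:375]; b=cv2.imread("pics/scene0.png")[140:265,220:320]
a=cv2.resize(a,None,fx=5.9,fy=5.9,interpolation=cv2.INTER_CUBIC);b=cv2.resize(b,None,fx=4.8,fy=4.8,interpolation=cv2.INTER_CUBIC)
cv2.imwrite("pics/ta.png",a);cv2.imwrite("pics/sa.png",b)
E
```

```text
(no output)
```

View pics/ta.png

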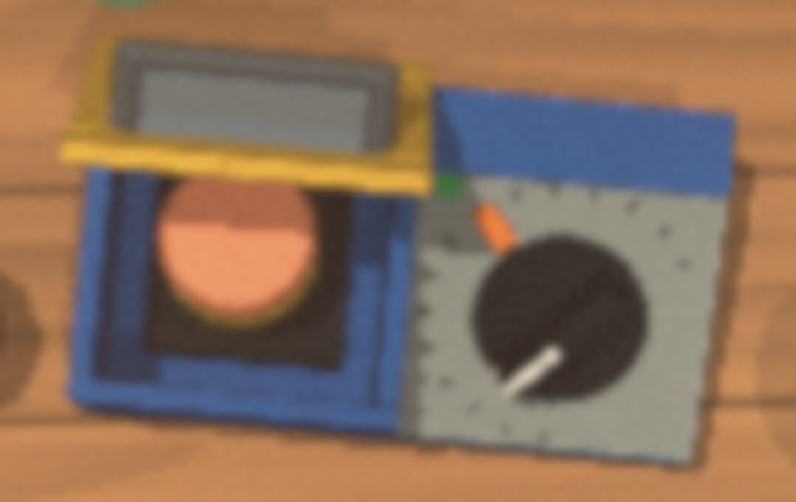

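View pics/sa.png

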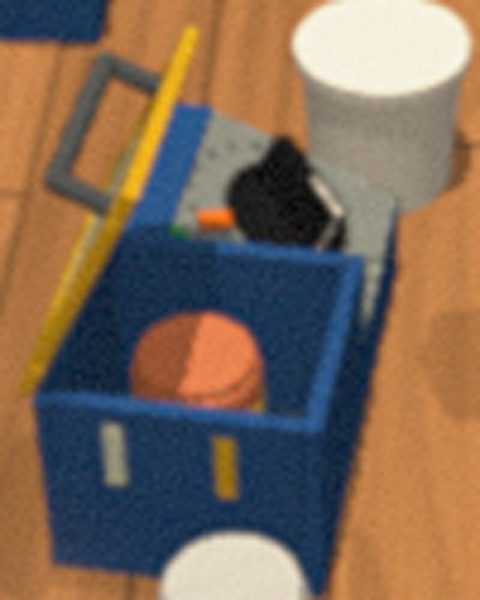

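The enlargements show the corners clearly. In the top crop: rim front-left (72,403), console front-right (692,465), blue edge on the right (728,195), lid free edge (65,150)–(430,188), pointer end (503,393), mark inner end (512,246). Next I fit the shaker pose and work out the angles.

```bash
cat > h.py <<'E'
import cv2,numpy as np
from scipy.optimize import least_squares
from rig import *
def cam(c):
    K=np.array([[c["fx"],0,c["cx"]],[0,c["fy"],c["cy"]],[0,0,1.]]);return K,np.array(c["dist_coeffs"],float),np.array(c["rvec"],float),np.array(c["tvec"],float).reshape(3)
def proj(C,P): return cv2.projectPoints(np.array(P,float).reshape(-1,3),C[2],C[3],C[0],C[1])[0].reshape(-1,2)
def hit(C,uv,p0,n):
    u=cv2.undistortPoints(np.array([[uv]],float),C[0],C[1])[0,0]; R=cv2.Rodrigues(C[2])[0]
    o=-R.T@C[3]; d=R.T@np.array([u[0],u[1],1]); return o+d*(n@(p0-o))/(n@d)
def W(s,P):
    c,n=np.cos(s[2]),np.sin(s[2]);P=np.array(P,float).reshape(-1,3)
    return P@np.array([[c,n,0],[-n,c,0],[0,0,1]])+[s[0],s[1],0]
def lidpt(a,f,h,y=75):  # f in front of hinge, h above when shut
    return [90-(f*np.cos(a)-h*np.sin(a)), y, 150+f*np.sin(a)+h*np.cos(a)]
def face(s):
    n=W([0,0,s[2]],[-np.sin(.43633),0,np.cos(.43633)])[0]; up=W([0,0,s[2]],[np.cos(.43633),0,np.sin(.43633)])[0]
    return n,up,np.cross(n,up)   # n out, up slope, left (+y)
E
cat > m.py <<'E'
from h import *
T=cam(capture("top"));S=cam(capture("scene"))
t=lambda x,y:(x/5.9+240-.42,y/5.9+145-.42); q=lambda x,y:(x/4.8+220-.4,y/4.8+140-.4)
pt=[[-90,160,150],[-90,-170,75],[50,-170,140]]; ut=[t(72,403),t(692,465),t(728,195)]
ps=[[-90,160,150],[-90,-10,150],[90,160,150]]; us=[q(325,428),q(362,257),q(38,393)]
lt=[t(65,150),t(430,188)]; ls=[q(130,198),q(190,30)]
def res(v,full=0):
    L=W(v,[lidpt(v[3],180,5,160),lidpt(v[3],180,5,-10)])
    r=np.concatenate([proj(T,W(v,pt))-ut,proj(S,W(v,ps))-us,proj(T,L)-lt,proj(S,L)-ls]);return r.ravel()
f=least_squares(res,[550,0,0,1.3],loss="soft_l1"); s=f.x
print("pose,lid",s.round(3)); print(res(s).reshape(-1,2).round(1).tolist())
n,up,left=face(s); F=W(s,[-90,0,75])[0]
def ang(C,uv,h,c=None):
    p=hit(C,uv,F+n*h,n); return p
p=ang(T,t(503,393),8); p2=ang(T,t(556,355),44); m=ang(T,t(512,246),1); m2=ang(T,t(487,208),1)
d=ang(T,t(560,318),8)
print("disc",d.round(1),"in face up/left from F:",(d-F)@up,(d-F)@left)
for k,x in zip(["ptr","bartop","mark in","mark out"],[p,p2,m,m2]):
    u=(x-d)@up; l=(x-d)@left; print(k,x.round(1),np.hypot(u,l).round(1),"angle",np.arctan2(l,-u)%(2*np.pi))
for nm,P in (("bar",lidpt(s[3],145,45)),("barshut",lidpt(0,145,45)),("hinge",[90,75,150])): print(nm,W(s,P)[0].round(1))
E
python3 m.py
```

```text
pose,lid [ 6.06549e+02  1.03460e+01 -1.17000e-01  1.13500e+00]
[[-1.2, -0.2], [0.1, 0.1], [0.6, -0.6], [-0.1, 0.6], [1.3, -0.9], [-0.9, 0.9], [-0.4, 0.2], [0.2, -0.6], [0.2, -0.6], [1.1, -0.9]]
disc [574.8 -76.1 115.8] in face up/left from F: 79.42877799183779 -89.57805565333963
ptr [537.4 -46.7  96.9] 51.3 angle 0.5070405880584795
bartop [553.9 -71.  145.6] 7.3 angle 0.3770226557914842
mark in [612.2 -51.6 124.1] 44.9 angle 2.4491019915880146
mark out [631.5 -38.7 132.3] 69.5 angle 2.4605526205991417
bar [684.4  76.7 300.4]
barshut [560.7  91.3 195. ]
hinge [704.7  74.3 150. ]
```

```bash
python3 -m handwheel '[[[0,0,37,0,0,-6.5,-1],[0,0,37,0,0,-6.5,-1],[0,20,37,0,0,-6.5,-1],[20,40,37,0,0,-6.3,-1],[35,40,0,0,0,0,-1],[40,40,0,0,0,0,-1],[40,40,0,0,0,0,-1],[40,40,0,0,0,0,-1]]]' 40
python3 -m handwheel '[[[40,40,0,0,0,0,-1],[40,40,0,0,0,0,-1],[40,40,0,0,0,0,-1],[40,40,0,0,0,0,-1],[40,40,0,0,0,0,-1],[40,40,0,0,0,0,-1],[40,40,0,0,0,0,-1],[0,0,0,0,0,0,-1]]]'
```

```text
time_s: 1.2
eef_pos: [347.5, -274.7, 352.8]
ee_rot: [0.0, 0.998, -0.059, 0.0]
force: [0.5, -1.1, -0.4]
grip_width: -0.001
grip_force: 0.0
time_s: 2.2
eef_pos: [628.0, 6.4, 350.3]
ee_rot: [-0.0, 0.998, -0.057, -0.002]
force: [-0.8, -0.1, -0.2]
grip_width: 0.0
grip_force: 0.0
```

```bash
python3 -m handwheel '[[[30,24,0,0,0,0,-1],[30,24,0,0,0,0,-1],[27,22,0,0,0,0,-1],[0,0,0,0,0,0,-1],[0,0,-20,0,0,0,-1],[0,0,-20,0,0,0,-1],[0,0,-20,0,0,0,-1],[0,0,0,0,0,0,-1]]]'
python3 - <<'E'
from h import *
for n,(r0,r1,c0,c1) in (("scene",(90,265,200,340)),):
    i=capture(n)["image"][r0:r1,c0:c1,::-1]; cv2.imwrite(f"pics/{n}1.png",cv2.resize(i,None,fx=3.4,fy=3.4,interpolation=cv2.INTER_CUBIC))
E
```

```text
time_s: 3.2
eef_pos: [711.3, 71.1, 294.4]
ee_rot: [0.0, 0.998, -0.059, 0.001]
force: [1.0, -0.8, 0.8]
grip_width: -0.003
grip_force: 0.0
```

View pics/scene1.png

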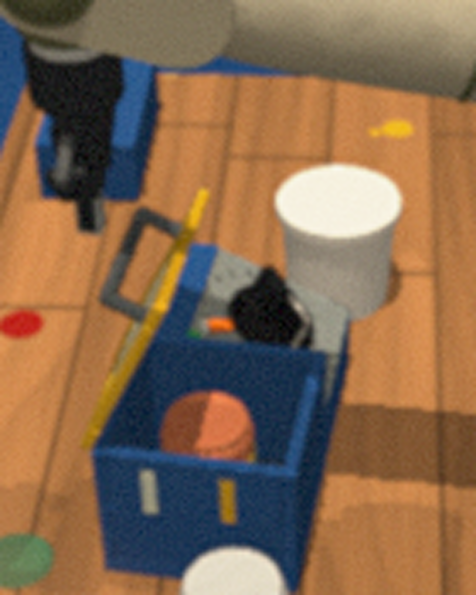

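The picture shows the shut fingertips at crop (90,225), left of and above the middle of the lid bar at (125,258). I'll check that against the projections.

```bash
python3 - <<'E'
from h import *
S=cam(capture("scene")); s=[606.5,10.3,-.117]
f=lambda P:(((proj(S,P)-[200,90])+.35)*3.4).round().tolist()
print("tip",f([711,71,286]))
for a in (.95,1.05,1.135,1.2): print(a,"bar",f(W(s,lidpt(a,145,45))),"ends",f(W(s,[lidpt(a,145,45,15),lidpt(a,145,45,135)])),"edge",f(W(s,[lidpt(a,180,5,160),lidpt(a,180,5,-10)])))
E
```

```text
tip [[97.0, 263.0]]
0.95 bar [[158.0, 263.0]] ends [[174.0, 222.0], [141.0, 307.0]] edge [[198.0, 328.0], [240.0, 206.0]]
1.05 bar [[141.0, 257.0]] ends [[157.0, 217.0], [123.0, 301.0]] edge [[178.0, 316.0], [222.0, 196.0]]
1.135 bar [[126.0, 254.0]] ends [[143.0, 213.0], [107.0, 297.0]] edge [[161.0, 308.0], [206.0, 188.0]]
1.2 bar [[114.0, 252.0]] ends [[132.0, 211.0], [96.0, 295.0]] edge [[147.0, 302.0], [194.0, 183.0]]
```

```bash
python3 - <<'E'
from h import *
print(sense()["eef_pos"])
c=capture("top");T=cam(c);S=cam(capture("scene"));s=[606.5,10.3,-.117]
f=lambda C,P,o,k:(((proj(C,P)-o)+.35)*k).round().tolist()
i=capture("scene")["image"][130:190,205:275,::-1];i=cv2.resize(i,None,fx=8,fy=8,interpolation=cv2.INTER_CUBIC)
for P,col in (([711,71,286],(0,0,255)),([711,71,316],(0,255,0)),(W(s,lidpt(1.135,145,45)),(255,255,0))):
    u=((proj(S,P)[0]-[205,130]+.5)*8).astype(int); cv2.circle(i,tuple(int(v) for v in u),5,col,2)
cv2.imwrite("pics/s2.png",i)
E
```

```text
[712.05819811  71.50728432 295.7432683 ]
```

View pics/s2.png

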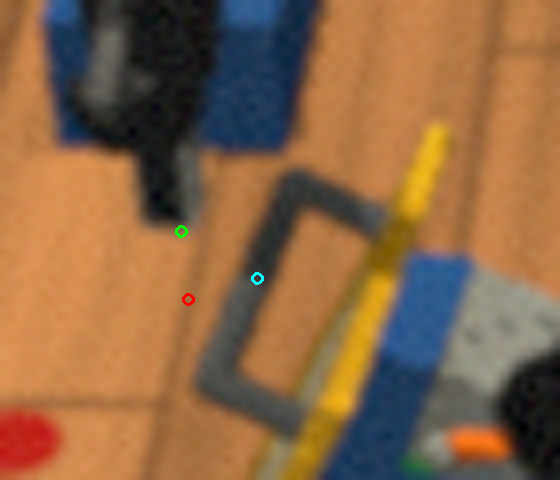

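The shut tip sits at (165,222) in this crop, while the projection puts it at (188,300), about 10 image px off. I'll check the calibration against the robot's base and move on.

```bash
python3 - <<'E'
from h import *
c=capture("top");T=cam(c);d=capture("scene");S=cam(d)
th=np.linspace(0,6.28,8)
print("base top",proj(T,[0,0,0]),"scene",proj(S,[0,0,0]))
print("tool axis scene z286..500",proj(S,[[711,71,z] for z in (286,346,420)]).round().tolist())
print("top",proj(T,[[711,71,z] for z in (286,346,420)]).round().tolist())
i=d["image"][60:200,180:320,::-1]
i=cv2.resize(i,None,fx=4,fy=4,interpolation=cv2.INTER_CUBIC)
j=c["image"][110:260,230:400,::-1]; j=cv2.resize(j,(int(170*560/150),560))[:, :230+0] if 0 else cv2.resize(c["image"][110:390,230:400,::-1],None,fx=1.4,fy=2*1.0)
j=cv2.resize(c["image"][110:390,230:350,::-1],(240,560))
cv2.imwrite("pics/c3.png",np.hstack([i,j]))
E
```

```text
base top [[312.49572576 376.82500796]] scene [[451.62209424 229.54600823]]
tool axis scene z286..500 [[228.0, 167.0], [226.0, 150.0], [224.0, 127.0]]
top [[285.0, 146.0], [285.0, 143.0], [285.0, 138.0]]
```

View pics/c3.png

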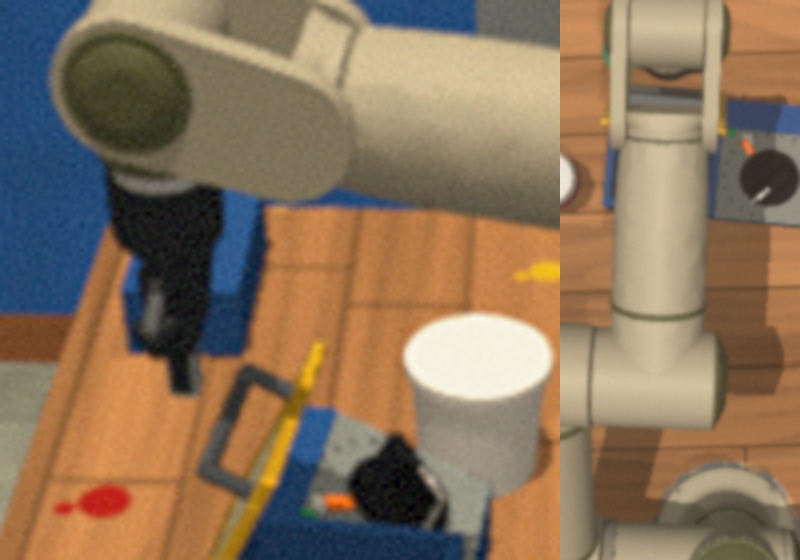

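Base and wrist agree with the calibration. Only the tip appears about 30 mm higher than nominal. I'll lower it by 30 mm, which is clear of the lid on either reading, then pull back gently and let contact settle it.

```bash
python3 -m handwheel '[[[0,5,-15,0,0,0,-1],[0,0,-15,0,0,0,-1],[-5,0,0,0,0,0,-1],[-5,0,0,0,0,0,-1],[-5,0,0,0,0,0,-1],[-5,0,0,0,0,0,-1],[-5,0,0,0,0,0,-1],[-5,0,0,0,0,0,-1]]]'
python3 - <<'E'
from h import *
i=capture("scene")["image"][130:190,205:275,::-1]
cv2.imwrite("pics/s4.png",cv2.resize(i,None,fx=8,fy=8,interpolation=cv2.INTER_CUBIC))
E
```

```text
time_s: 4.55
eef_pos: [681.9, 77.3, 263.0]
ee_rot: [0.0, 0.998, -0.059, 0.0]
force: [2.4, 0.3, -1.7]
grip_width: -0.003
grip_force: 1.3
```

View pics/s4.png

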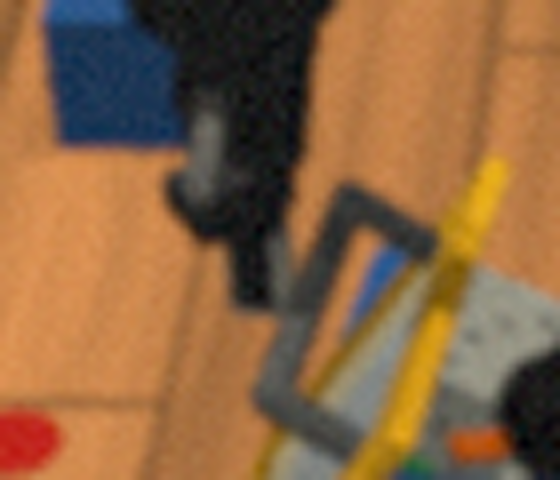

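The lid is moving: the bar's middle is now near (310,290) with the pad against its far side at (285,290). I'll carry on along the bar's arc.

```bash
python3 -m handwheel '[[[-8,1,-4,0,0,0,-1],[-8,1,-4,0,0,0,-1],[-8,1,-4,0,0,0,-1],[-8,1,-5,0,0,0,-1],[-8,1,-5,0,0,0,-1],[-8,1,-6,0,0,0,-1],[-8,1,-6,0,0,0,-1],[-8,1,-7,0,0,0,-1]]]'
cat > lid.py <<'E'
from h import *
import sys
d=capture("scene");S=cam(d);s=[606.5,10.3,-.117]
hsv=cv2.cvtColor(d["image"],cv2.COLOR_RGB2HSV); 
m=cv2.inRange(hsv,(20,150,120),(30,255,255)); m[:140]=0;m[265:]=0;m[:,:205]=0;m[:,330:]=0
# near-left free edge/lid outline overlap vs lid angle: predicted frame side-strip centrelines (outer top)
best=[]
for a in np.arange(0,1.3,.02):
    P=[lidpt(a,180,5,y) for y in np.linspace(5,145,30)]
    u=proj(S,W(s,P)).round().astype(int); best.append((m[u[:,1],u[:,0]].mean()/255,round(a,2)))
print(sorted(best)[-4:])
i=d["image"][120:260,190:330,::-1]; cv2.imwrite(sys.argv[1],cv2.resize(i,None,fx=4,fy=4,interpolation=cv2.INTER_CUBIC))
E
python3 lid.py pics/s5.png
```

```text
time_s: 5.6
eef_pos: [617.9, 85.2, 222.3]
ee_rot: [0.0, 0.998, -0.059, 0.0]
force: [1.7, -0.2, -0.3]
grip_width: -0.003
grip_force: 1.0
[(np.float64(0.9), np.float64(0.6)), (np.float64(0.9333333333333333), np.float64(0.58)), (np.float64(0.9666666666666667), np.float64(0.54)), (np.float64(0.9666666666666667), np.float64(0.56))]
```

View pics/s5.png

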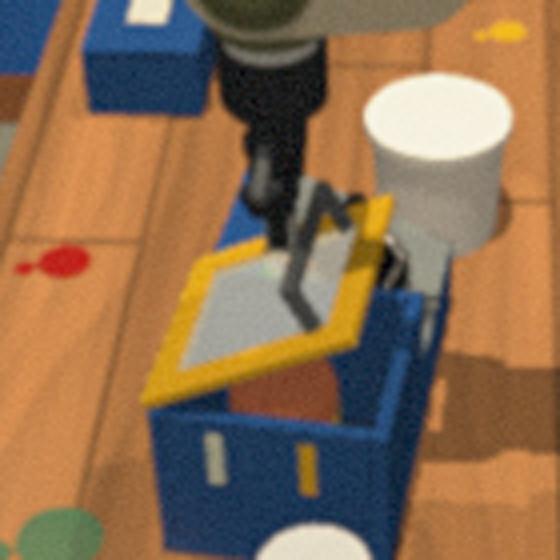

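The lid is at about 0.56 rad, with the bar around (300,240) in the crop. Next I raise the tool over the bar and press down from above.

```bash
python3 -m handwheel '[[[5,0,15,0,0,0,-1],[0,0,25,0,0,0,-1],[0,0,25,0,0,0,-1],[0,0,10,0,0,0,-1],[-10,1,0,0,0,0,-1],[-10,0,0,0,0,0,-1],[0,0,0,0,0,0,-1],[0,0,-8,0,0,0,-1]]]'
python3 -m handwheel '[[[0,0,-8,0,0,0,-1],[0,0,0,0,0,0,-1]]]'
```

```text
time_s: 6.65
eef_pos: [603.6, 86.3, 288.9]
ee_rot: [-0.0, 0.998, -0.059, 0.0]
force: [0.1, 0.2, -1.0]
grip_width: -0.001
grip_force: 0.0
time_s: 6.9
eef_pos: [603.0, 86.4, 279.8]
ee_rot: [0.0, 0.998, -0.059, -0.001]
force: [0.6, -0.1, 0.3]
grip_width: 0.003
grip_force: 0.0
```

```bash
python3 -m handwheel '[[[0,0,-4,0,0,0,-1],[0,0,-4,0,0,0,-1],[0,0,0,0,0,0,-1]]]'
python3 -m handwheel '[[[-1,0,-4,0,0,0,-1],[-1,0,-4,0,0,0,-1],[0,0,0,0,0,0,-1]]]'; python3 lid.py pics/x.png
```

```text
time_s: 7.28
eef_pos: [603.1, 86.4, 272.7]
ee_rot: [-0.0, 0.998, -0.059, -0.0]
force: [-0.1, -0.3, -0.2]
grip_width: 0.004
grip_force: 0.0
time_s: 7.65
eef_pos: [601.0, 86.4, 264.7]
ee_rot: [-0.0, 0.998, -0.059, -0.0]
force: [-0.6, -0.3, 0.4]
grip_width: -0.002
grip_force: 0.0
[(np.float64(0.9), np.float64(0.58)), (np.float64(0.9333333333333333), np.float64(0.54)), (np.float64(0.9333333333333333), np.float64(0.56)), (np.float64(1.0), np.float64(0.52))]
```

```bash
python3 -m handwheel '[[[0,0,-4,0,0,0,-1],[0,0,-4,0,0,0,-1],[0,0,0,0,0,0,-1]]]'
python3 -m handwheel '[[[-1,0,-4,0,0,0,-1],[-1,0,-4,0,0,0,-1],[0,0,0,0,0,0,-1]]]'; python3 lid.py pics/s6.png
```

```text
time_s: 8.07
eef_pos: [601.1, 86.4, 256.5]
ee_rot: [0.0, 0.998, -0.059, -0.0]
force: [-0.6, -0.9, -0.4]
grip_width: 0.001
grip_force: 0.0
time_s: 8.45
eef_pos: [599.0, 86.4, 248.6]
ee_rot: [-0.0, 0.998, -0.059, -0.0]
force: [0.2, 0.0, -0.2]
grip_width: -0.005
grip_force: 0.0
[(np.float64(0.8666666666666667), np.float64(0.6)), (np.float64(0.9), np.float64(0.56)), (np.float64(0.9666666666666667), np.float64(0.52)), (np.float64(0.9666666666666667), np.float64(0.54))]
```

View pics/s6.png

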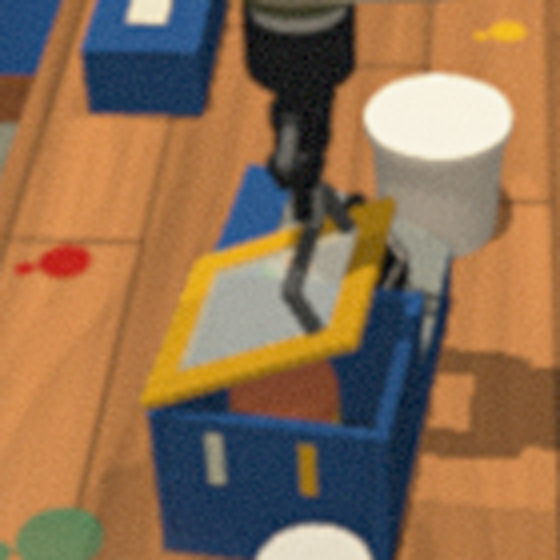

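The tip at (300,218) is still slightly above the middle of the bar, near (303,243), so the real tip stands higher than nominal. I keep descending by feel.

```bash
python3 -m handwheel '[[[0,0,-4,0,0,0,-1],[0,0,-4,0,0,0,-1],[0,0,0,0,0,0,-1]]]'
python3 -m handwheel '[[[-1,0,-4,0,0,0,-1],[-1,0,-4,0,0,0,-1],[0,0,0,0,0,0,-1]]]'; python3 lid.py pics/x.png
```

```text
time_s: 8.88
eef_pos: [599.1, 86.4, 240.5]
ee_rot: [-0.0, 0.998, -0.059, -0.0]
force: [-0.6, 1.0, 0.2]
grip_width: -0.003
grip_force: 0.0
time_s: 9.25
eef_pos: [597.1, 86.4, 232.8]
ee_rot: [-0.0, 0.998, -0.059, -0.0]
force: [-0.3, -0.9, 0.8]
grip_width: -0.001
grip_force: 0.1
[(np.float64(0.8666666666666667), np.float64(0.54)), (np.float64(0.9333333333333333), np.float64(0.52)), (np.float64(0.9666666666666667), np.float64(0.5)), (np.float64(1.0), np.float64(0.48))]
```

```bash
python3 -m handwheel '[[[-5,1,-6,0,0,0,-1],[-6,0,-7,0,0,0,-1],[-5,1,-7,0,0,0,-1],[-5,0,-8,0,0,0,-1],[0,0,0,0,0,0,-1]]]'; python3 lid.py pics/x.png
```

```text
time_s: 9.93
eef_pos: [575.6, 88.4, 204.2]
ee_rot: [0.0, 0.998, -0.059, -0.001]
force: [0.6, 0.3, 0.5]
grip_width: -0.002
grip_force: 0.0
[(np.float64(0.8333333333333334), np.float64(0.36)), (np.float64(0.8666666666666667), np.float64(0.32)), (np.float64(0.9), np.float64(0.3)), (np.float64(0.9333333333333333), np.float64(0.28))]
```

```bash
python3 -m handwheel '[[[-4,1,-8,0,0,0,-1],[-3,0,-8,0,0,0,-1],[-2,0,-8,0,0,0,-1],[-1,0,-6,0,0,0,-1],[0,0,0,0,0,0,-1]]]'; python3 lid.py pics/x.png
```

```text
time_s: 10.6
eef_pos: [566.3, 89.4, 175.8]
ee_rot: [-0.0, 0.998, -0.059, 0.001]
force: [-3.5, -0.2, 8.2]
grip_width: -0.001
grip_force: 4.3
[(np.float64(0.8333333333333334), np.float64(0.12)), (np.float64(0.8333333333333334), np.float64(0.16)), (np.float64(0.8333333333333334), np.float64(0.18)), (np.float64(0.8666666666666667), np.float64(0.14))]
```

```bash
python3 -m handwheel '[[[-1,0,-3,0,0,0,-1],[0,0,-3,0,0,0,-1],[0,0,0,0,0,0,-1]]]'; python3 lid.py pics/x.png
```

```text
time_s: 11.02
eef_pos: [566.6, 89.5, 175.2]
ee_rot: [0.0, 0.998, -0.058, 0.004]
force: [-13.5, 0.7, 41.3]
grip_width: -0.005
grip_force: 20.7
[(np.float64(0.8333333333333334), np.float64(0.16)), (np.float64(0.8333333333333334), np.float64(0.18)), (np.float64(0.8666666666666667), np.float64(0.12)), (np.float64(0.8666666666666667), np.float64(0.14))]
```

```bash
python3 -m handwheel '[[[0,0,6,0,0,0,-1],[0,0,20,0,0,0,-1],[-10,0,40,0,0,0,-1],[-20,0,40,0,0,0,-1],[-40,-20,20,0,0,0,-1],[-40,-40,0,0,0,0,-1],[-40,-40,0,0,0,0,-1],[0,-40,0,0,0,0,-1]]]'
cat > v.py <<'E'
from h import *
s=[606.5,10.3,-.117]
for n in ("scene","top"):
    d=capture(n);C=cam(d);hsv=cv2.cvtColor(d["image"],cv2.COLOR_RGB2HSV)
    m=cv2.inRange(hsv,(19,150,90),(30,255,255)); r=np.zeros_like(m)
    if n=="scene": r[140:262,205:330]=1
    else: r[140:225,240:330]=1
    m*=r; k,l,st,_=cv2.connectedComponentsWithStats(m); b=1+st[1:,4].argmax(); m=(l==b).astype(np.uint8)
    pts=cv2.findNonZero(m); q=cv2.boxPoints(cv2.minAreaRect(pts)); print(n,st[b],q.round(1).tolist(), "hull extremes L,R,T,B",[pts[:,0][i].tolist() for i in (pts[:,0,0].argmin(),pts[:,0,0].argmax(),pts[:,0,1].argmin(),pts[:,0,1].argmax())])
    for a in (0,.06,.14): print(a,proj(C,W(s,[lidpt(a,180,5,160),lidpt(a,180,5,-10),lidpt(a,0,5,-10),lidpt(a,0,5,160)])).round(1).tolist())
E
python3 v.py
```

```text
time_s: 12.08
eef_pos: [413.6, -51.4, 295.3]
ee_rot: [0.0, 0.998, -0.059, 0.001]
force: [1.1, -0.3, 0.3]
grip_width: 0.002
grip_force: 0.0
scene [ 226  185   70   44 1111] [[225.6999969482422, 221.6999969482422], [230.10000610351562, 182.3000030517578], [295.3999938964844, 189.60000610351562], [291.0, 229.0]] hull extremes L,R,T,B [[226, 219], [295, 192], [240, 185], [282, 228]]
0 [[287.3, 228.1], [296.4, 191.0], [240.6, 185.2], [226.5, 221.1]]
0.06 [[287.0, 225.4], [296.2, 188.3], [240.5, 185.2], [226.4, 221.1]]
0.14 [[286.4, 221.6], [295.7, 184.6], [240.4, 185.2], [226.3, 221.1]]
top [ 251  153   61   65 1501] [[250.3000030517578, 212.5], [255.89999389648438, 152.6999969482422], [312.5, 158.0], [306.8999938964844, 217.8000030517578]] hull extremes L,R,T,B [[251, 205], [311, 158], [257, 153], [300, 217]]
0 [[250.5, 212.6], [307.1, 217.9], [312.5, 158.4], [256.3, 153.3]]
0.06 [[250.3, 212.3], [307.2, 217.6], [312.5, 158.3], [256.3, 153.2]]
0.14 [[250.0, 211.4], [307.4, 216.8], [312.5, 158.1], [256.3, 153.1]]
```

The lid is fully shut: its corners match the angle-0 projection in both views. Now I re-measure the dial and check where the tip really is.

```bash
cat > dial.py <<'E'
from h import *
s=[606.5,10.3,-.117]; n,up,left=face(s); F=W(s,[-90,0,75])[0]; D=F+up*79+left*-90
def angles(name="top"):
    d=capture(name);C=cam(d);im=d["image"];hsv=cv2.cvtColor(im,cv2.COLOR_RGB2HSV)
    th=np.linspace(0,2*np.pi,60); R=proj(C,[D+n*10+85*(np.cos(t)*up+np.sin(t)*left) for t in th])
    roi=cv2.fillPoly(np.zeros(im.shape[:2],np.uint8),[R.round().astype(np.int32)],255)
    o={}
    for k,m,h in (("orange",cv2.inRange(hsv,(4,170,150),(15,255,255)),2),("black",cv2.inRange(im,(0,0,0),(75,75,75)),8),("white",cv2.inRange(hsv,(0,0,165),(180,60,255)),26)):
        m&=roi; c,l,st,ce=cv2.connectedComponentsWithStats(m)
        if c<2: continue
        b=1+st[1:,4].argmax(); ys,xs=np.nonzero(l==b)
        P=np.array([hit(C,(x,y),D+n*h,n) for x,y in zip(xs,ys)]); P=np.c_[(P-D)@up,(P-D)@left]
        o[k]=P; c0=P.mean(0); print(name,k,len(P),"centroid up/left",c0.round(1),"ext",P.min(0).round(),P.max(0).round(),"ang",round(np.arctan2(c0[1],-c0[0])%6.283,3))
    return o
if __name__=="__main__":
    angles("top"); angles("scene")
    st=sense(); print(st["joints"].round(3),st["eef_pos"]); print("n",n.round(3),"up",up.round(3),"left",left.round(3),"D",D.round(1))
    d=capture("scene");S=cam(d);p=np.array(st["eef_pos"])
    for z in (-8,27): print("tip",z,proj(S,p+[0,0,z]).round(1))
    u=proj(S,p)[0].astype(int); g=d["image"].max(2)
    for r in range(u[1]-30,u[1]+12,3): print(r,u[0]-30,"".join("#" if v<60 else ("+" if v<110 else ".") for v in g[r,u[0]-30:u[0]+30]))
E
python3 dial.py
```

```text
top orange 14 centroid up/left [44.4 38.9] ext [36. 33.] [51. 44.] ang 2.421
top black 546 centroid up/left [ 2.1 -0.4] ext [-45. -42.] [42. 43.] ang 3.323
top white 10 centroid up/left [-19.9   9.9] ext [-29.   4.] [-11.  18.] ang 0.46
scene orange 21 centroid up/left [46.2 36.5] ext [34. 26.] [57. 48.] ang 2.472
scene black 269 centroid up/left [ 9.7 -9.7] ext [-30. -69.] [44. 47.] ang 3.925
scene white 34 centroid up/left [13.3 95.6] ext [ 1. 83.] [ 33. 104.] ang 1.709
[-0.404  0.017  1.616  0.     1.509  1.286] [415.23356066 -50.82966745 294.74674473]
n [-0.42   0.049  0.906] up [ 0.9   -0.106  0.423] left [0.117 0.993 0.   ] D [577.7 -76.9 108.4]
tip -8 [[330.7 145.4]]
tip 27 [[331.4 135.5]]
113 300 ...........................+##++.++####+....................
116 300 ...........................+##+..+####+.....................
119 300 ...........................+#++.++#+##......................
122 300 ...........................+########+.......................
125 300 ...........................+########+.......................
128 300 ............................++#####+........................
131 300 .............................+####+.........................
134 300 .............................+####+.........................
137 300 ............................................................
140 300 ............................................................
143 300 ............................................................
146 300 ............................................................
149 300 ............................................................
152 300 ............................................................
```

The real tip ends at row 135.5, so it lies about 35 mm behind the nominal position. The dial reads about 0.48 and the mark about 2.44. I turn the tool by +152° (for wrist range), tilt it 25°, then re-measure the tip.

```bash
python3 -m handwheel '[[[0,0,0,0,0,10.5,-1],[0,0,0,0,0,10.5,-1],[0,0,0,0,0,10.5,-1],[0,0,0,0,0,10.5,-1],[0,0,0,0,0,10.5,-1],[0,0,0,0,0,10.5,-1],[0,0,0,0,0,10.5,-1],[0,0,0,0,0,10.5,-1]]]'
python3 -m handwheel '[[[0,0,0,0,0,10.5,-1],[0,0,0,0,0,10.5,-1],[0,0,0,0,0,10.5,-1],[0,0,0,0,0,10.5,-1],[0,0,0,0,0,10.5,-1],[0,0,0,0,0,10.5,-1],[0,0,0,0,0,5,-1],[0,0,0,0,0,0,-1]]]'
python3 -m handwheel '[[[0,0,0,-1,-8.3,0,-1],[0,0,0,-1,-8.3,0,-1],[0,0,0,-1,-8.3,0,-1],[0,0,0,0,0,0,-1]]]'
python3 - <<'E'
from h import *
from scipy.spatial.transform import Rotation as Ro
st=sense();q=st["ee_rot"];R=Ro.from_quat([q[1],q[2],q[3],q[0]]).as_matrix();s=[606.5,10.3,-.117]
n,up,left=face(s)
print("joints",st["joints"].round(2),"tool z",R[:,2].round(3),"n",n.round(3),"closing axis",np.degrees(np.arctan2(R[:,1]@up,R[:,1]@left)).round(1),"deg from left")
d=capture("scene");S=cam(d);p=np.array(st["eef_pos"]);print(p.round(1))
print("nominal",proj(S,p+8*R[:,2]),"tool-27",proj(S,p-27*R[:,2]),"worldz+35",proj(S,p+8*R[:,2]+[0,0,35]))
u=proj(S,p)[0].astype(int); g=d["image"].max(2)
for r in range(u[1]-30,u[1]+12,2): print(r,u[0]-30,"".join("#" if v<60 else ("+" if v<110 else ".") for v in g[r,u[0]-30:u[0]+30]))
E
```

```text
time_s: 13.32
eef_pos: [415.4, -49.5, 294.8]
ee_rot: [-0.0, 0.779, 0.627, 0.0]
force: [-1.0, 0.4, -0.0]
grip_width: 0.001
grip_force: 0.0
time_s: 14.32
eef_pos: [415.4, -49.8, 294.8]
ee_rot: [-0.0, 0.298, 0.955, 0.0]
force: [-0.3, 1.0, 0.8]
grip_width: -0.004
grip_force: 0.0
time_s: 14.82
eef_pos: [414.1, -50.0, 294.8]
ee_rot: [0.213, 0.292, 0.931, 0.04]
force: [0.2, -0.1, 0.7]
grip_width: 0.002
grip_force: 0.0
joints [-0.52 -0.27  1.93  0.19  1.08 -1.54] tool z [ 0.421 -0.051 -0.906] n [-0.42   0.049  0.906] closing axis 28.1 deg from left
[414.1 -50.  294.8]
nominal [[329.98503798 145.20659372]] tool-27 [[335.56143023 136.7171184 ]] worldz+35 [[330.65691402 135.33645976]]
113 301 .........................................+++++++############
115 301 .........................................+++.++############+
117 301 ....................................+##++++++############+..
119 301 ....................................##+++++############+....
121 301 ...................................+#################++.....
123 301 ...................................+###############+........
125
[... 331 characters left out ...]
..........
135 301 .................................+####+++...................
137 301 ..................................+##++.....................
139 301 ............................................................
141 301 ............................................................
143 301 ............................................................
145 301 ............................................................
147 301 ............................................................
149 301 ............................................................
151 301 ............................................................
153 301 ............................................................
```

The tip offset lies along the tool: the observed (336.5,137.5) matches the 27 mm-behind hypothesis. The closing axis is at 28.1°, aligned with the dial bar. I approach along the dial axis, half open.

```bash
python3 -m handwheel '[[[25,-5,-13,0,0,0,0.1],[25,-5,-13,0,0,0,0.1],[25,-5,-13,0,0,0,0.1],[26,-5,-12,0,0,0,0.1],[10,-1,-22,0,0,0,0.1],[10,-1,-22,0,0,0,0.1],[11,-1,-22,0,0,0,0.1],[0,0,0,0,0,0,0.1]]]'
python3 - <<'E'
from dial import *
p=sense()["eef_pos"]-D; print("h",p@n,"up",p@up,"left",p@left)
E
```

```text
time_s: 15.88
eef_pos: [547.6, -73.1, 176.1]
ee_rot: [0.211, 0.291, 0.932, 0.04]
force: [0.6, -0.1, -0.3]
grip_width: 0.548
grip_force: 0.0
h 74.23115770948701 up 1.1072610184206013 left 0.33109627396161523
```

```bash
python3 -m handwheel '[[[5,-0.5,-11,0,0,0,0.1],[5,-0.5,-11,0,0,0,0.1],[5,-0.5,-11,0,0,0,0.1],[5,-1,-11,0,0,0,0.1],[4,-0.5,-9,0,0,0,0.1],[0,0,0,0,0,0,0.1]]]'
python3 -m handwheel '[[[3,-0.5,-6,0,0,0,0.1],[3,-0.5,-6,0,0,0,0.1],[0,0,0,0,0,0,0.1]]]'
python3 - <<'E'
from dial import *
p=sense()["eef_pos"]-D; print("h",p@n,"up",p@up,"left",p@left)
E
```

```text
time_s: 16.62
eef_pos: [571.1, -76.6, 124.2]
ee_rot: [0.213, 0.291, 0.932, 0.04]
force: [-0.3, -0.7, -0.0]
grip_width: 0.551
grip_force: 0.0
time_s: 17.0
eef_pos: [577.1, -77.6, 112.5]
ee_rot: [0.213, 0.291, 0.932, 0.04]
force: [-0.0, 0.5, -0.4]
grip_width: 0.55
grip_force: 0.0
h 3.9342739428412536 up 1.294322825678754 left -0.7087165935616486
```

```bash
python3 -m handwheel '[[[2,0,-4,0,0,0,0.1],[2,0,-4,0,0,0,0.1],[2,-0.5,-4,0,0,0,0.1],[0,0,0,0,0,0,0.1]]]'
python3 -m handwheel '[[[0,0,0,0,0,0,-1],[0,0,0,0,0,0,-1],[0,0,0,0,0,0,-1],[0,0,0,0,0,0,-1],[0,0,0,0,0,0,-1]]]' 25
python3 - <<'E'
from dial import *
p=sense()["eef_pos"]-D; print("h",p@n,"up",p@up,"left",p@left,sense()["wrist_torque"])
E
```

```text
time_s: 17.5
eef_pos: [583.2, -78.1, 100.6]
ee_rot: [0.213, 0.291, 0.932, 0.04]
force: [-0.1, -0.5, -0.2]
grip_width: 0.552
grip_force: 0.0
time_s: 18.12
eef_pos: [583.4, -79.4, 101.5]
ee_rot: [0.214, 0.291, 0.932, 0.039]
force: [-2.2, -7.8, -0.2]
grip_width: 0.206
grip_force: 26.8
h -8.75803613894496 up 2.429701022833565 left -1.76741906895279 [-1.08236526  0.51427305 -0.42793776]
```

Gripped: 17.5 mm opening against the 18 mm bar. Now turning clockwise, half way first.

```bash
python3 -m handwheel '[[[0,-0.5,0,3.36,-0.39,-7.25,-1],[0,-0.5,0,3.36,-0.39,-7.25,-1],[0,0,0,3.36,-0.39,-7.25,-1],[0,0,0,3.36,-0.39,-7.25,-1],[0,0,0,3.36,-0.39,-7.25,-1],[0,0,0,3.36,-0.39,-7.25,-1],[0,0,0,0,0,0,-1]]]'
cat > chk.py <<'E'
from dial import *
from scipy.spatial.transform import Rotation as Ro
st=sense();q=st["ee_rot"];R=Ro.from_quat([q[1],q[2],q[3],q[0]]).as_matrix()
p=st["eef_pos"]-D; print("h",p@n,"up",p@up,"left",p@left,"tool ang",np.arctan2(R[:,1]@up,R[:,1]@left)%6.283,"z.n",R[:,2]@n,"j",st["joints"].round(2),"F up/left/n",[round(float(st["force"]@v),1) for v in (up,left,n)],"T n",st["wrist_torque"]@n)
E
python3 chk.py
```

```text
time_s: 19.0
eef_pos: [581.4, -80.6, 100.5]
ee_rot: [0.177, 0.646, 0.733, 0.121]
force: [-19.0, -13.5, 6.7]
grip_width: 0.205
grip_force: 28.5
h -8.830243952276522 up 0.3426167872476156 left -3.2571757266517087 tool ang 1.3274620027483568 z.n -0.9999854549779135 j [-0.39  0.35  1.83  0.21  0.56 -0.67] F up/left/n [-12.8, -15.7, 13.4] T n -0.0346156752767075
```

```bash
python3 -m handwheel '[[[-1,-1,-0.5,3.36,-0.39,-7.25,-1],[-1,-1,-0.5,3.36,-0.39,-7.25,-1],[0,0,0,3.36,-0.39,-7.25,-1],[0,0,0,3.36,-0.39,-7.25,-1],[0,0,0,3.36,-0.39,-7.25,-1],[0,0,0,3.36,-0.39,-7.25,-1],[0,0,0,0,0,0,-1]]]'
python3 chk.py
```

```text
time_s: 19.88
eef_pos: [579.0, -80.0, 99.3]
ee_rot: [0.11, 0.888, 0.407, 0.182]
force: [-18.9, 3.7, 10.5]
grip_width: 0.208
grip_force: 29.1
h -8.867308719112241 up -2.36726677581633 left -2.926768081699491 tool ang 2.1652643712330333 z.n -0.9999738529466293 j [-0.39  0.34  1.83  0.22  0.56  0.15] F up/left/n [-13.0, 1.5, 17.6] T n -0.08388872945109385
```

```bash
python3 -m handwheel '[[[-1,0,0,3.3,-0.39,-7.15,-1],[-1,0,0,3.3,-0.39,-7.15,-1],[0,0,0,0,0,0,-1],[0,0,0,0,0,0,-1]]]'
python3 chk.py
python3 -m handwheel '[[[0,0,0,0,0,0,0.1],[0,0,0,0,0,0,0.1],[0,0,0,0,0,0,0.1],[-4,0.5,9,0,0,0,0.1],[-6,0.5,13,0,0,0,0.1],[-8,1,17,0,0,0,0.1],[-12,1,25,0,0,0,0.1],[-12,1,25,0,0,0,0.1]]]'
python3 -m handwheel '[[[-40,0,20,0,0,0,0.1],[-40,0,20,0,0,0,0.1],[-40,0,0,0,0,0,0.1],[-40,0,0,0,0,0,0.1],[0,0,0,0,0,0,0.1]]]'
python3 dial.py | head -6
```

```text
time_s: 20.38
eef_pos: [578.3, -79.4, 99.2]
ee_rot: [0.084, 0.935, 0.282, 0.197]
force: [-1.3, 8.9, -1.4]
grip_width: 0.205
grip_force: 26.5
h -8.732974744298474 up -3.1173259183251036 left -2.397831782632784 tool ang 2.4398629253057 z.n -0.9999860088829536 j [-0.4   0.34  1.84  0.22  0.56  0.42] F up/left/n [-2.7, 8.7, -0.3] T n 0.07289179141048302
time_s: 21.38
eef_pos: [536.5, -77.1, 190.8]
ee_rot: [0.086, 0.935, 0.281, 0.198]
force: [0.3, -0.3, -0.1]
grip_width: 0.551
grip_force: 0.0
time_s: 22.0
eef_pos: [375.8, -77.2, 230.0]
ee_rot: [0.087, 0.935, 0.281, 0.198]
force: [0.7, -0.9, 0.0]
grip_width: 0.549
grip_force: 0.0
top orange 14 centroid up/left [45.4 39.9] ext [39. 34.] [51. 47.] ang 2.421
top black 512 centroid up/left [-1.9 -2.4] ext [-43. -42.] [42. 42.] ang 5.381
top white 20 centroid up/left [10.2 14.9] ext [-2.  6.] [23. 23.] ang 2.172
scene orange 19 centroid up/left [46.3 36.4] ext [37. 26.] [56. 48.] ang 2.475
scene black 209 centroid up/left [-11.5 -12. ] ext [-43. -68.] [28. 44.] ang 5.479
scene white 34 centroid up/left [13.3 95.6] ext [ 1. 83.] [ 33. 104.] ang 1.709
```

```bash
python3 v.py | grep -A1 -E "scene|top" | cut -c1-40; python3 - <<'E'
from dial import *
for name in ("top","scene"):
    d=capture(name);C=cam(d);im=d["image"].astype(float)
    def pts(h,th):  # sample grid in dial plane at height h, report radial brightness-weighted angle
        out=[]
        for r in range(8,38,4):
            a=np.linspace(th-.6,th+.6,61)
            u=proj(C,[D+n*h+(-1)*up-1*left+r*(-np.cos(t)*up+np.sin(t)*left) for t in a]).astype(np.float32)
            v=cv2.remap(im.min(2).astype(np.float32),u[:,0],u[:,1],cv2.INTER_LINEAR).ravel()
            w=np.clip(v-v.min()-.5*(v.max()-v.min()),0,None); out.append((r,round(float((w*a).sum()/w.sum()),2),int(v.max())))
        return out
    print(name,"bar top",pts(44,2.44))
    for r in (52,56,60,64,68):
        a=np.linspace(1.9,3,111);u=proj(C,[D+n*2+(-1)*up-1*left+r*(-np.cos(t)*up+np.sin(t)*left) for t in a]).astype(np.float32)
        s_=cv2.remap((im[:,:,0]-im[:,:,2]).astype(np.float32),u[:,0],u[:,1],cv2.INTER_LINEAR).ravel();w=np.clip(s_-.4*s_.max(),0,None);print(r,"mark",round((w*a).sum()/w.sum(),3),int(s_.max()))
E
```

```text
scene [ 226  185   70   44 1122] [[225.6
0 [[287.3, 228.1], [296.4, 191.0], [240.
--
top [ 251  153   61   65 1497] [[250.300
0 [[250.5, 212.6], [307.1, 217.9], [312.
top bar top [(8, 2.28, 137), (12, 2.31, 163), (16, 2.34, 172), (20, 2.36, 162), (24, 2.37, 155), (28, 2.39, 171), (32, 2.4, 164), (36, 2.41, 154)]
52 mark 2.413 149
56 mark 2.415 163
60 mark 2.415 165
64 mark 2.418 165
68 mark 2.42 161
scene bar top [(8, 2.57, 148), (12, 2.51, 178), (16, 2.49, 176), (20, 2.5, 159), (24, 2.54, 143), (28, 2.6, 135), (32, 2.64, 135), (36, 2.67, 136)]
52 mark 2.235 216
56 mark 2.237 228
60 mark 2.245 222
64 mark 2.259 219
68 mark 2.273 215
```

Top view: the pointer reads about 2.447 and the mark about 2.443 after removing the common centre offset. The lid is shut and the arm is clear, so I hand in.

```bash
python3 -c "
from rig import *
print(finish_job())"
```

```text
the job is handed in; nothing more can be done
None
```

The job is handed in, with no verdict returned: the lid is fully shut, the pointer measured within about 0.03 rad (1.5 mm) of the orange mark's middle, and the arm is clear; I did not re-measure the red tin, bucket or mallet, but felt no contact with them.

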